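Wind the stone to the pointer with the loose crank

TASK

Fit the loose crank fully down on the square shaft of the green slide table and wind it until the dark pencil line across the stone lines up with the red pointer (not the black one). Then take the crank off again and lay it flat in the wooden tray, handle up, without dropping it. Leave the mallet, the small finial, the rubbing block and the steel square where they are.

Things in the scene. Friction and masses are not known exactly. Their poses are not given: they have to be found in the camera images.
- crank: loose crank, about 0.23 to 0.38 kg, lying flat on the bench; origin centred under its hub, x along its arm from hub to handle, z up. Dark steel hub 34 x 34 x 34 mm with a square through-hole 18 mm wide (sides parallel to x and y); light metal arm 22 mm wide and 12 mm thick level with the hub's underside, running out to 91 mm; upright orange handle 75 mm from the hub's axis
- crank_hub (a point): centre of the crank's hub, 17 mm above the hub's underside; same axes as the crank
- crank_handle (a point): centre of the crank's orange handle, a freely spinning upright sleeve 24 mm in diameter and 50 mm tall, from 14.5 to 64.5 mm above the crank's underside; the axes are the crank's and do not spin with the sleeve
- shaft_end (a point): centre of the top of the slide table's upright steel shaft, which turns with the shaft; its x and y are square to the shaft's flats. Square 16 mm wide, tapering over the top 7 mm to 10 mm; the top is 29 mm above the round collar (38 mm in diameter) on which the fitted crank's hub rests
- shaft_seat (a point): fixed point on the shaft's axis at the collar's top, 120 mm above the bench; x points along the slide away from the shaft. The green gearbox below is 70 x 70 mm and reaches up to 10 mm below this point; the base is 120 mm wide, from 50 mm behind to 270 mm ahead of the shaft; all of carriage, stone and pointers stays below 120 mm above the bench, so a fitted crank swings clear over them
- screw (a joint): turn of the shaft in rad, counter-clockwise from above positive, 0 at the start. The stone moves 12 mm per full turn, away from the shaft (+x of shaft_seat) when wound clockwise (negative). It turns with about 0.06 N m of friction and stays where it is left. The slide's end stops lie 37 mm either side of the starting place
- pencil_line (a point): upper end, on the pointers' side, of the dark pencil line (3 mm wide) that runs across the sandstone block clamped on the slide's carriage; block top 90 x 90 mm, 108 mm above the bench; x along the slide as in shaft_seat. It starts 14 to 26 mm short of or past the red pointer
- pointer_tip (a point): end of the fixed red pointer beside the stone, 116 mm above the bench; x along the slide as in shaft_seat. The line is lined up when both have the same place along this x. A black pointer of the same shape stands on the same rail and means nothing
- tray_in (a point): centre of the inner floor of the fixed wooden tray, 198 mm (x) by 118 mm (y) inside, floor 6 mm and wall tops 22 mm above the bench, walls 6 mm thick
- mallet: bystander: mason's mallet standing on its white head, 96 mm in diameter, with a wooden handle up to 195 mm; origin under its centre
- finial: bystander: small carved sandstone finial, 80 mm wide, 157 mm tall; origin under its centre
- rubber: bystander: black rubbing block 100 (x) x 55 (y) x 44 mm; origin under its centre
- square: bystander: steel square lying flat, stock 100 (x) x 22 x 18 mm, blade 50 mm long to +y at 40 mm along x; origin under the stock's centre
There are look-alikes about, which are no part of the job. Leave any blue look-alike of the crank alone.

How it is judged:
By the outcome, as a careful person would: the job done as asked, in the order asked, and still so for the second after the job is handed in, with the robot touching nothing.
It also fails if it takes over 70 s, if anything falls off the work surface, if the arm or the gripper's body presses on something with over 40 N, if the wrist force passes 120 N, or if a joint passes its speed limit or range.

ROBOT

A 6-joint arm with a two-finger parallel gripper is mounted at the origin on the work surface. World frame = base frame: x ahead of the robot, y to its left, z up, the work surface at z = 0. Lengths are in m, angles in rad, forces in N, time in s.
With the tool pointing down it reaches from about 0.4 to 0.825 m from the base axis. Payload 7 kg.
Tool frame: the origin (TCP) lies midway between the tips of the shut fingers; the grasp point (between the pads) lies 19 mm behind it; z points along the fingers, y is the line along which they close (so a half turn about z gives the same grasp; the last joint's range is limited). The gripper opens to 88 mm and grips with 3 to 60 N. Pads are 19 mm wide; open, the fingers measure 130 mm over their backs; the gripper's body (78 mm by 193 mm) begins 47 mm behind the grasp point.
Start: joints at [-0.912, 0.359, 0.012, 0, -1.224, -0.288], TCP at [0.245, -0.629, 0.227] pointing down, gripper open.
Joint ranges: [-3.07, 3.07], [-1.43, 2.12], [-1.02, 1.25], [-3.03, 1.67], [-3.05, -0], [-3.03, 3.03]. Speed limits (rad/s): [2.39, 2.39, 3.01, 3.14, 3.14, 3.14].

INTERFACE

Orientations are given as [roll, pitch, yaw] about the fixed x, y, z axes, in that order (R = Rz(yaw) Ry(pitch) Rx(roll)).
In Python, from station import telemetry, eyes, ticket, recognise, trace gives the robot as it stands. The module is installed in compiled form; this text tells all that it offers.
- The arm moves only by the tool servo_tool, never from a script. Its argument "series" is a list that holds one entry, the list of rows, each a list of 4 numbers: the shift along the tool's x, y, z in mm, then the turn about the tool's z in rad. In form: [[[x, y, z, roll], ...]]. A call has exactly 10 rows; each row shifts and turns the commanded pose from where the row before left it, along the tool's axes as they then stand; what a row does not reach is not made up. A row lasts 1/12 s, in which the tool goes at most 41.7 mm and 7.16 degrees, less where a joint would pass 70% of its speed; a pose out of reach is approached as far as the arm can. A call is refused whole if a number of a shift passes 41.7 or a number of a turn 0.125, either way. A call with a gripper value outside its range is refused whole. "claw" is the gripper's target within -1 to 1 (shut at 1, half-way at 0, fully open at -1), set as the call begins (left out, the last holds). The fingers move at their own pace and stop on an object; "grip_force" is the grip in N (left out, the last holds). Time passes only in rows, so rows that do not move let the fingers close, or fill a call up. It gives the time, the measured TCP pose, the force, the opening and the grip force at its end, in the units of the state.
- telemetry.get_state(): the state, without advancing time (a new reading comes with each control period).
- eyes.grab_frame(name): name is "scene" or "top"; returns the picture (384x512x3 uint8, red, green, blue); there is no depth.
- eyes.calibration(name): a dict with "mtx" (3x3 intrinsics, pixels), "rvec" (rotation vector, rad) and "tvec" (3), from world to camera coordinates, as OpenCV has them. Camera axes: x right, y down, z forward; pixel columns grow to the right and rows downward; lengths in m; the calibration is good to about 2 mm. A picture is of the moment at which its call begins. calibration takes no time and is no camera call.
- ticket.job_done(): hands the job in; it is judged then, once.
Trained networks look in the newest picture that a camera, given by its name, has taken for a name from the list of things; names that differ only in an ending like _2 or _b are one class to them, and where a whole thing is asked for, a point or a joint stands for the part that bears it (a point fixed in the world has none). Each returns a list of dicts, best first, with "conf" (0 to 1); they miss things now and then, are a little off and sometimes report something else, mostly with a low value. They report only what shows in the picture. A call takes as long as a camera call. They do not tell look-alikes from the thing itself.
- recognise(camera, name): "position" ([x, y, z] in m, in world coordinates, good to about 4 mm: the middle of the surface that is visible of it).
- trace(camera, name): "mask" (384x512 bool, what is visible of it).
The state is a dict: "t": time; "q": joint angles; "qd": joint speeds; "joint_efforts": joint torques, N m; "eef_pos": TCP position; "ee_rot": TCP orientation; "force": force on the tool from outside, world axes, zero at the start; "moment": the same for the moment, N m; "width": finger opening in m; "gripper_force": force on a finger pad.
Only numpy, scipy, OpenCV 4.12 (cv2) and the standard library are available. Lean on these libraries where they do the work, as an engineer would, in place of code of your own. Each camera call takes 0.05 s, during which the arm holds its last target. There are 200 camera calls.

## Working session

There is one attempt and no reset: what is moved stays moved. The work goes in short steps, Python scripts to look and compute and a tool call to move; the robot and the scene stay as the last step left them, time stands still between calls to the robot, and variables do not carry over. Pictures are saved under pics/ and viewed, at most 10 in all, crops included, and the job is handed in when it is done.

Besides the shell and the picture viewer there is one more tool, called as name(argument=value, ...), one argument or row to a line, values as JSON. servo_tool: Moves the arm, as the interface text tells. Its arguments: {"type":"object","properties":{"series":{"type":"array"},"claw":{"type":"number"},"grip_force":{"type":"number"}},"required":["series"]}

```bash
mkdir -p pics; cat > h.py <<'E'
import numpy as np,cv2
from station import telemetry,eyes,ticket,recognise,trace
def cal(c):
    k=eyes.calibration(c);R=cv2.Rodrigues(np.array(k["rvec"],float))[0];return np.array(k["mtx"],float),R,np.array(k["tvec"],float).ravel()
def ray(c,u,v,z):
    K,R,t=cal(c);d=R.T@np.linalg.solve(K,[u,v,1]);o=-R.T@t;return o+d*(z-o[2])/d[2]
def px(c,p):
    K,R,t=cal(c);q=K@(R@np.array(p,float)+t);return q[:2]/q[2]
def save(n,im,s=1):
    cv2.imwrite("pics/"+n,cv2.resize(im[:,:,::-1],None,fx=s,fy=s,interpolation=cv2.INTER_CUBIC))
E
python3 - <<'E'
from h import *
a=eyes.grab_frame("top");b=eyes.grab_frame("scene")
save("top.png",a,1.5);save("scene.png",b,1.5)
np.set_printoptions(precision=3,suppress=True)
for n in ["crank","crank_hub","crank_handle","shaft_end","pencil_line","pointer_tip","tray_in","mallet","finial","rubber","square"]:
  for c in ["top","scene"]:
    for r in recognise(c,n)[:3]:
        p=np.array(r["position"]);print(n,c,round(r["conf"],2),p,px(c,p).round())
for c in ["top","scene"]:
    K,R,t=cal(c);print(c,-R.T@t,R[2],K[0,0])
s=telemetry.get_state();print(s["eef_pos"],s["ee_rot"],s["t"])
E
```

```text
crank top 0.81 [ 0.402 -0.494  0.021] [380. 241.]
crank top 0.72 [ 0.388 -0.351  0.018] [341. 245.]
crank top 0.62 [ 0.542 -0.299  0.03 ] [326. 203.]
crank scene 0.69 [ 0.405 -0.351  0.031] [225. 159.]
crank scene 0.53 [ 0.395 -0.487  0.024] [202. 145.]
crank scene 0.51 [ 0.695 -0.434  0.032] [148. 184.]
crank_hub top 0.78 [ 0.675 -0.468  0.02 ] [371. 168.]
crank_hub top 0.71 [ 0.385 -0.35   0.024] [341. 246.]
crank_hub top 0.67 [ 0.401 -0.492  0.016] [379. 242.]
crank_hub scene 0.74 [ 0.546 -0.294  0.018] [208. 185.]
crank_hub scene 0.65 [ 0.395 -0.489  0.021] [202. 146.]
crank_hub scene 0.61 [ 0.701 -0.438  0.031] [146. 185.]
crank_handle top 0.82 [ 0.402 -0.492  0.022] [379. 241.]
crank_handle top 0.72 [ 0.681 -0.468  0.025] [371. 166.]
crank_handle top 0.69 [ 0.543 -0.291  0.028] [324. 203.]
crank_handle scene 0.82 [ 0.545 -0.291  0.021] [209. 184.]
crank_handle scene 0.7 [ 0.398 -0.351  0.025] [226. 159.]
crank_handle scene 0.65 [ 0.392 -0.492  0.025] [202. 144.]
shaft_end top 0.62 [ 0.486 -0.018  0.116] [249. 217.]
pencil_line top 0.59 [ 0.634 -0.03   0.108] [252. 176.]
pencil_
[... 298 characters left out ...]
] [362. 275.]
mallet top 0.6 [0.716 0.303 0.092] [159. 154.]
mallet top 0.49 [ 0.592 -0.026  0.031] [252. 190.]
mallet scene 0.89 [0.743 0.321 0.089] [317. 306.]
finial top 0.67 [ 0.695 -0.288  0.122] [326. 157.]
finial top 0.55 [0.714 0.305 0.093] [159. 154.]
finial scene 0.57 [ 0.726 -0.28   0.086] [168. 196.]
rubber top 0.81 [0.358 0.127 0.022] [210. 254.]
rubber scene 0.94 [0.372 0.141 0.016] [338. 218.]
square top 0.59 [ 0.326 -0.163  0.019] [290. 263.]
square scene 0.61 [ 0.344 -0.155  0.013] [275. 177.]
top [ 0.371 -0.053  1.815] [ 0.107 -0.002 -0.994] 489.1879014011917
scene [1.324 0.636 0.982] [-0.582 -0.499 -0.642] 434.8113778070206
[ 0.245 -0.629  0.227] [ 3.142 -0.    -2.771] 1.2
```

View pics/top.png

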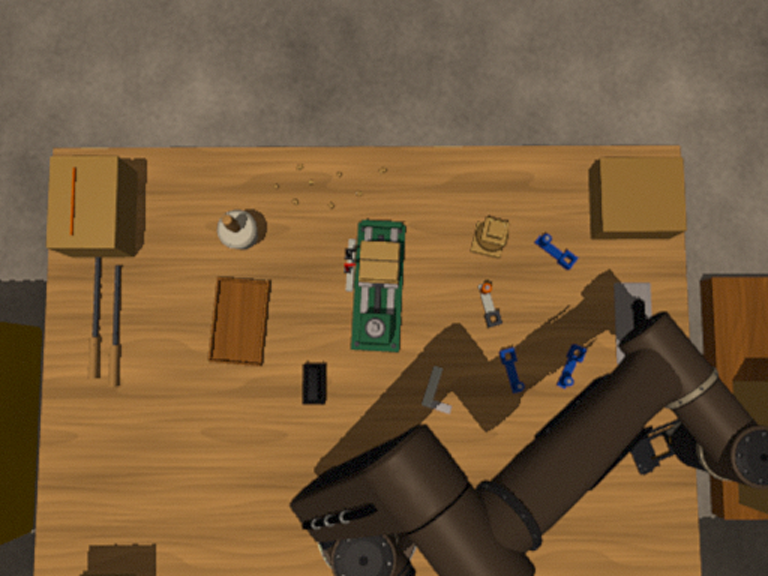

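View pics/scene.png

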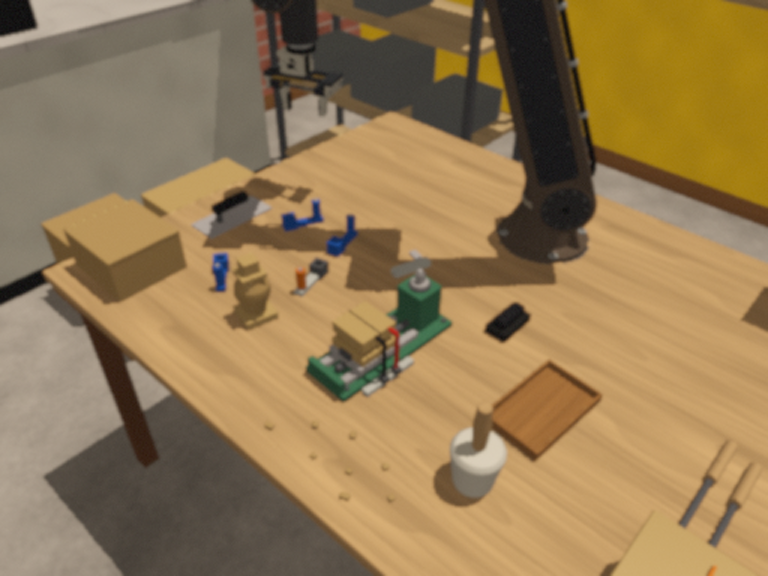

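The candidates for the crank in the top frame are blue ones at (371,167), (341,246) and (380,244), and the steel one with an orange handle at hub (328,213), handle (324,191). I choose the steel and orange one. The finial is at (327,157), the mallet at (159,153), the tray at (160,214) and the slide table at (252,190). Red and black pointers stand left of the stone.

```bash
python3 - <<'E'
from h import *
a=eyes.grab_frame("top");b=eyes.grab_frame("scene")
f=lambda im,u,v,w,h,s:cv2.resize(im[v:v+h,u:u+w],(w*s,h*s),interpolation=cv2.INTER_CUBIC)
A=f(a,305,180,40,40,7);B=f(a,222,140,54,100,6)
C=f(b,190,165,40,40,7);D=f(b,200,160,110,110,4)
W=np.zeros((600,800,3),np.uint8)
W[:280,:280]=A;W[290:570,:280]=C;W[:600,285:609]=B
save("crops.png",W);save("slide.png",f(b,200,160,110,106,7)[:600])
np.save("b.npy",b);np.save("a.npy",a)
E
```

```text
(no output)
```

View pics/crops.png

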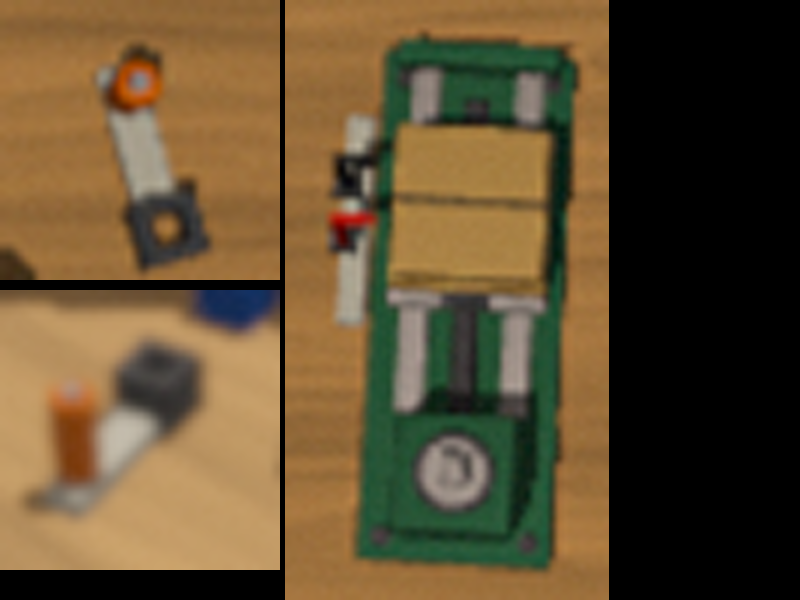

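View pics/slide.png

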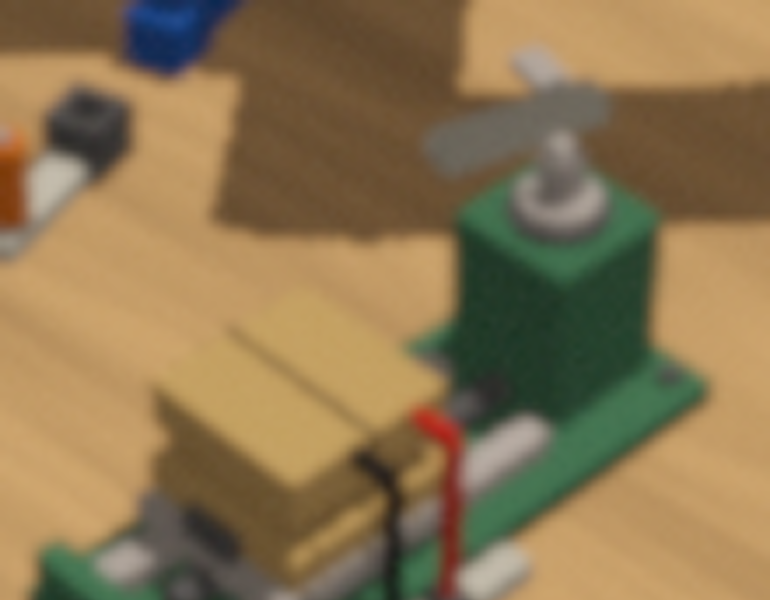

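The top crop shows the steel and orange crank with its hub at about (328.6,212.2) and its handle at (324.2,190.9). The red pointer tip is at (236.5,175.7). The pencil line runs from (239,173) to (265,174), beyond red as seen from the shaft, so it needs counter-clockwise winding. The scene crop agrees. Next I need precise geometry and the angle of the shaft flats.

```bash
python3 - <<'E'
from h import *
np.set_printoptions(precision=4,suppress=True)
a=np.load("a.npy").astype(float);b=np.load("b.npy").astype(float)
# crank hub: dark px near
def cen(im,box,f,):
    u,v,w,h=box;c=im[v:v+h,u:u+w];m=f(c).astype(np.uint8)
    n,l,s,ce=cv2.connectedComponentsWithStats(m);k=1+np.argmax(s[1:,4]);return ce[k]+[u,v],s[k,4]
orange=lambda c:(c[...,0]>150)&(c[...,1]<110)&(c[...,2]<60)
print("hub rect")
dark=lambda c:(c.max(-1)<95)&(np.ptp(c,axis=-1)<25)
p,n=cen(a,(318,200,22,24),dark);print("hub top",p,n,ray("top",*p,.030))
p,n=cen(b,(200,168,22,22),dark);print("hub scene",p,n,ray("scene",*p,.020))
for c,im,box in(("top",a,(315,184,20,16)),("scene",b,(192,172,16,26))):
    p,n=cen(im,box,orange);print("handle",c,p,n,ray(c,*p,.058 if c=="top" else .042))
# pencil & pointer
L=ray("top",239.3,172.9,.108);R_=ray("top",265.2,173.9,.108);print("pencil",L,R_)
d=R_-L;yaw=np.arctan2(d[1],d[0])+np.pi/2;print("slide yaw",yaw)
print("red tip top",ray("top",236.7,175.8,.116))
s=lambda x,y:(200+(x+.5)/7-.5,160+(y+.5)/7-.5)
print("scene pencil",ray("scene",*s(370,430),.108),ray("scene",*s(232,330),.108),"red",ray("scene",*s(416,415),.116),"blk",ray("scene",*s(360,458),.116))
# collar
gray=lambda c:(c.min(-1)>110)&(np.ptp(c,axis=-1)<35)
p,n=cen(a,(240,208,20,20),gray);print("collar top",p,n,ray("top",*p,.122))
print("collar scene",ray("scene",*s(560,203),.120),"tip",ray("scene",*s(562,140),.149))
W=np.zeros((400,800,3),np.uint8)
f=lambda im,u,v,w:cv2.resize(np.clip((im[v:v+w,u:u+w]-40)*1.25,0,255).astype(np.uint8),(400,400),interpolation=cv2.INTER_NEAREST)
W[:,:400]=f(a,240,207,20);W[:,400:]=f(b,270,174,20);save("shaft.png",W)
E
```

```text
hub rect
hub top [328.2676 211.9718] 71 [ 0.5098 -0.3061  0.03  ]
hub scene [212.2588 178.1059] 85 [ 0.5094 -0.3096  0.02  ]
handle top [325.0714 191.9643] 28 [ 0.5802 -0.292   0.058 ]
handle scene [199.5714 181.8571] 14 [ 0.5727 -0.3044  0.042 ]
pencil [0.6435 0.0162 0.108 ] [ 0.6395 -0.0752  0.108 ]
slide yaw -0.04382920670263846
red tip top [0.632 0.025 0.116]
scene pencil [0.6437 0.0112 0.108 ] [ 0.6383 -0.075   0.108 ] red [0.6302 0.0248 0.116 ] blk [0.6649 0.0253 0.116 ]
collar top [249.3623 218.7101] 69 [ 0.4806 -0.0191  0.122 ]
collar scene [ 0.4862 -0.0184  0.12  ] tip [ 0.4797 -0.0244  0.149 ]
```

View pics/shaft.png

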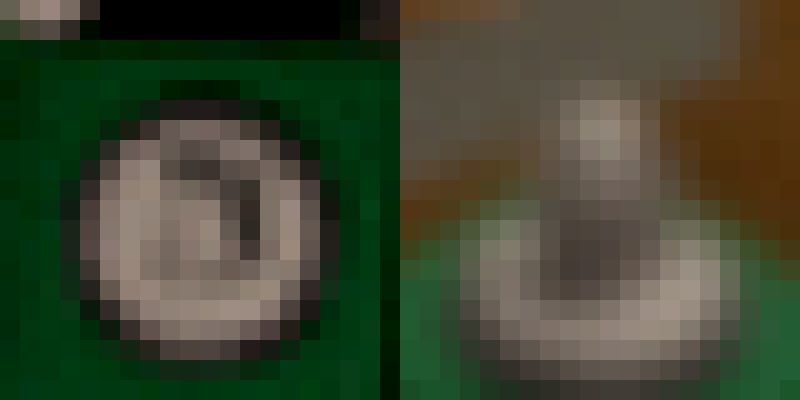

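The left half is the top view of the collar, with shadow up and to the right of the shaft. The right half is the scene view, with a bright and a dark flat. The flats' angle isn't readable by eye, so I'll fit a small face model to both views.

```bash
cat > fit.py <<'E'
from h import *
from scipy.optimize import minimize
S=8
ims={c:np.load(f) .astype(float) for c,f in(("top","a.npy"),("scene","b.npy"))}
ctr={"top":(249,218),"scene":(280,186)};H=11
CAL={c:cal(c) for c in ims}
def P(c,X):
    K,R,t=CAL[c];q=(np.atleast_2d(X)@R.T+t)@K.T;return q[:,:2]/q[:,2:]
def rend(c,x,y,yaw,sx,sy):
    n=2*H+1;u0,v0=ctr[c][0]-H,ctr[c][1]-H
    lab=np.zeros((n*S,n*S),np.uint8)
    def poly(X,k):
        q=(P(c,X)-[u0,v0]+.5)*S-.5;cv2.fillPoly(lab,[np.round(q*16).astype(np.int32)],k,shift=4)
    o=np.array([x,y,0]);th=np.linspace(0,2*np.pi,48,endpoint=False)
    ring=lambda z:np.c_[.019*np.cos(th),.019*np.sin(th),0*th+z]+o
    cs=-CAL[c][1].T@CAL[c][2]
    hull=np.vstack([ring(.11),ring(.12)]);q=P(c,hull).astype(np.float32)
    qq=cv2.convexHull(q)[:,0];cv2.fillPoly(lab,[np.round(((qq-[u0,v0]+.5)*S-.5)*16).astype(np.int32)],1,shift=4)
    poly(ring(.12),2)
    a=yaw+np.pi/4+np.arange(4)*np.pi/2
    sq=lambda w,z:np.c_[w/2**.5*np.cos(a),w/2**.5*np.sin(a),0*a+z]+o
    b,m,t=sq(.016,.12),sq(.016,.142),sq(.010,.149)
    sh=np.vstack([b,m+[22e-3*sx,22e-3*sy,-.022],t+[29e-3*sx,29e-3*sy,-.029]])
    hp=cv2.convexHull(sh[:,:2].astype(np.float32))[:,0]
    mk=(lab==2);tmp=lab.copy();poly(np.c_[hp,0*hp[:,0]+.12],3);lab[(lab==3)&~mk]=tmp[(lab==3)&~mk]
    for A,B,k in((b,m,4),(m,t,8)):
        for i in range(4):
            j=(i+1)%4;F=np.array([A[i],A[j],B[j],B[i]])
            nn=np.cross(F[1]-F[0],F[3]-F[0])
            if nn@(cs-F[0])>0:poly(F,k+i)
    poly(t,12);return lab
def cost(p):
    yaw,sx,sy,x1,y1,x2,y2=p;tot=0
    for c,x,y in(("top",x1,y1),("scene",x2,y2)):
        lab=rend(c,x,y,yaw,sx,sy);n=2*H+1;im=ims[c][ctr[c][1]-H:ctr[c][1]+H+1,ctr[c][0]-H:ctr[c][0]+H+1]
        A=np.array([cv2.GaussianBlur(cv2.resize((lab==k).astype(np.float32),(n,n),interpolation=cv2.INTER_AREA),(0,0),.6) for k in range(1,13)]).reshape(12,-1).T
        w=(A.sum(1)>.97);A=A[w];Y=im.reshape(-1,3)[w]
        G=A.T@A+np.eye(12)*.05;X=np.linalg.solve(G,A.T@(Y-130));tot+=((A@X-Y+130)**2).mean()
    return tot
if __name__=="__main__":
    for y in range(-45,45,9):
        best=min((minimize(cost,[np.radians(y),s[0],s[1],.481,-.019,.484,-.02],method="Nelder-Mead",options=dict(maxiter=220,initial_simplex=np.array([[np.radians(y),s[0],s[1],.481,-.019,.484,-.02]]+[[np.radians(y)+.08*(k==0),s[0]+.1*(k==1),s[1]+.1*(k==2),.481+.002*(k==3),-.019+.002*(k==4),.484+.002*(k==5),-.02+.002*(k==6)] for k in range(7)]))) for s in((.3,-.3),)),key=lambda r:r.fun)
        print(y,round(best.fun,1),np.degrees(best.x[0]).round(1),best.x[1:].round(4))
E
python3 fit.py
```

```text
-45 172.9 -42.9 [ 0.3488 -0.2012  0.4822 -0.0175  0.4823 -0.023 ]
-36 95.4 -21.5 [ 0.2189 -0.3335  0.4824 -0.0167  0.4807 -0.0237]
-27 84.0 -20.7 [ 0.2808 -0.3236  0.4816 -0.0161  0.4812 -0.0228]
-18 54.1 -7.3 [ 0.3293 -0.3299  0.4812 -0.0166  0.4814 -0.0228]
-9 56.9 -0.6 [ 0.2524 -0.186   0.4816 -0.0184  0.4809 -0.0225]
0 66.8 0.4 [ 0.2745 -0.269   0.4813 -0.0165  0.483  -0.0214]
9 81.0 9.1 [ 0.3453 -0.3317  0.4813 -0.0163  0.483  -0.0225]
18 97.5 17.0 [ 0.3656 -0.2779  0.4811 -0.017   0.4833 -0.0217]
27 96.1 21.6 [ 0.43   -0.2577  0.4805 -0.0175  0.4825 -0.0223]
36 137.6 35.3 [ 0.4529 -0.2453  0.4806 -0.0178  0.483  -0.0228]
```

```bash
python3 - <<'E'
from fit import *
r=[]
for y0 in(-8,-4,0):
  for bx in(-.017,-.019):
    x0=np.array([np.radians(y0),.3,-.28,.4815,bx,.481,-.0228])
    sim=np.vstack([x0]+[x0+np.eye(7)[k]*[.06,.15,.15,.0015,.0015,.0015,.0015][k] for k in range(7)])
    o=minimize(cost,x0,method="Nelder-Mead",options=dict(maxiter=450,initial_simplex=sim));r.append(o)
    print(y0,round(o.fun,1),np.degrees(o.x[0]).round(1),o.x[1:].round(4))
# crank yaw: arm light pixels + hub rect (top)
a=ims["top"]
c=a[180:222,308:345];m=((c.min(-1)>105)&(np.ptp(c,axis=-1)<70)&(c[...,2]>95))
v,u=np.nonzero(m);w=np.array([ray("top",x+308,y+180,.012)[:2] for x,y in zip(u,v)])
print("arm px",len(w),w.mean(0),"hub->arm",np.degrees(np.arctan2(*(w.mean(0)-[.5098,-.3061])[::-1])))
s=np.linalg.svd(w-w.mean(0))[2][0];print("arm dir",np.degrees(np.arctan2(s[1],s[0])))
print("hub/handle top by eye",ray("top",328.5,212.1,.034),ray("top",324.3,191,.0645))
E
```

```text
-8 53.2 -5.9 [ 0.2876 -0.2363  0.4809 -0.0171  0.4809 -0.0231]
-8 53.4 -5.7 [ 0.2393 -0.1599  0.4811 -0.0186  0.4809 -0.0228]
-4 52.3 -2.5 [ 0.3009 -0.3323  0.4814 -0.0166  0.4811 -0.0224]
-4 55.4 -3.2 [ 0.2879 -0.1813  0.4813 -0.0184  0.4805 -0.0229]
0 53.3 1.5 [ 0.3075 -0.3317  0.4812 -0.0166  0.4816 -0.0228]
0 48.4 -0.8 [ 0.3207 -0.1976  0.4806 -0.0175  0.4804 -0.0233]
arm px 76 [ 0.55354877 -0.29623707] hub->arm 12.704640686865138
arm dir -163.16482346223813
hub/handle top by eye [ 0.50900571 -0.30639104  0.034     ] [ 0.58298163 -0.28842721  0.0645    ]
```

The shaft yaw comes out at about -0.05 rad and its axis at (0.481,-0.020). The crank hub is at about (0.5095,-0.308) with yaw about 0.21. I'll reach above the hub now.

servo_tool(
  series=[
    [[-33, 18.5, 5, 0], [-33, 18.5, 5, 0], [-33, 18.5, 5, 0], [-33, 18.5, 5, 0], [-33, 18.5, 5, 0], [-33, 18.5, 5, 0], [-33, 18.5, 5, 0], [-33, 18.5, 5, 0], [-33, 18.5, 5, 0], [-33, 18.5, 5, 0]],
  ],
  claw=-1,
)

```text
t: 2.13
eef_pos: [0.4861, -0.3355, 0.1767]
ee_rot: [-3.141, 0.0, -2.771]
force: [0.9, 0.1, -0.2]
width: 0.0877
gripper_force: 0.0
```

servo_tool(
  series=[
    [[-11, 6, 20, 0], [-11, 6, 20, 0], [-11, 6, 20, 0], [0, 0, 0, 0.08], [0, 0, 0, 0.08], [0, 0, 0, 0], [0, 0, 0, 0], [0, 0, 0, 0], [0, 0, 0, 0], [0, 0, 0, 0]],
  ],
)

```text
t: 2.97
eef_pos: [0.5094, -0.3086, 0.1169]
ee_rot: [-3.141, 0.001, -2.93]
force: [0.2, -0.5, -0.3]
width: 0.0875
gripper_force: 0.0
```

```bash
cat >> h.py <<'E'
def st():
    s=telemetry.get_state();p=np.array(s["eef_pos"]);y=s["ee_rot"][2]
    print("t",round(s["t"],2),"p",p.round(4),"rpy",np.round(s["ee_rot"],4),"q6",round(s["q"][5],3),"q1",round(s["q"][0],3),"F",np.round(s["force"],1),"M",np.round(s["moment"],2),"w",round(s["width"],4),"gf",s["gripper_force"]);return p,y
def go(T):
    p,y=st();d=np.array(T)-p;print("tool mm",np.round(1000*np.array([d[0]*np.cos(y)+d[1]*np.sin(y),d[0]*np.sin(y)-d[1]*np.cos(y),-d[2]]),1))
E
python3 -c "
from h import *
go([.5095,-.308,.004])"
```

```text
t 2.97 p [ 0.5094 -0.3086  0.1169] rpy [-3.1413e+00  6.0000e-04 -2.9300e+00] q6 -1.142 q1 -0.217 F [ 0.2 -0.5 -0.3] M [ 0.03 -0.03 -0.01] w 0.0875 gf 0.0
tool mm [ -0.3   0.5 112.9]
```

servo_tool(
  series=[
    [[0, 0, 22, 0], [0, 0, 22, 0], [0, 0, 22, 0], [0, 0, 22, 0], [0, 0, 15, 0], [0, 0, 9.5, 0], [0, 0, 0, 0], [0, 0, 0, 0], [0, 0, 0, 0], [0, 0, 0, 0]],
  ],
)

```text
t: 3.8
eef_pos: [0.5102, -0.3087, 0.0053]
ee_rot: [-3.141, 0.002, -2.931]
force: [0.2, -0.6, -0.6]
width: 0.088
gripper_force: 0.0
```

servo_tool(
  series=[
    [[0, 0, 0, 0], [0, 0, 0, 0], [0, 0, 0, 0], [0, 0, 0, 0], [0, 0, 0, 0], [0, 0, 0, 0], [0, 0, 0, 0], [0, 0, 0, 0], [0, 0, 0, 0], [0, 0, 0, 0]],
  ],
  claw=1,
  grip_force=50,
)

```text
t: 4.63
eef_pos: [0.5093, -0.3084, 0.004]
ee_rot: [3.142, -0.0, -2.931]
force: [-0.5, -0.7, -0.6]
width: 0.0336
gripper_force: 49.6
```

```bash
python3 -c "
from h import *
st()"
```

```text
t 4.63 p [ 0.5093 -0.3084  0.004 ] rpy [ 3.1416e+00 -2.0000e-04 -2.9308e+00] q6 -1.144 q1 -0.216 F [-0.5 -0.7 -0.6] M [-0.24  0.06 -0.05] w 0.0336 gf 49.62296733065159
```

servo_tool(
  series=[
    [[0, 0, -8, 0], [0, 0, -18, 0], [0, 0, -24, 0], [0, 0, -26, 0], [0, 0, -26, 0], [0, 0, -26, 0], [0, 0, -24, 0], [0, 0, -20, 0], [0, 0, -10, 0], [0, 0, 0, 0]],
  ],
)

```text
t: 5.47
eef_pos: [0.5103, -0.3087, 0.1887]
ee_rot: [-3.14, 0.004, -2.931]
force: [0.8, -1.1, -3.3]
width: 0.0338
gripper_force: 49.6
```

servo_tool(
  series=[
    [[-1.6, 14, 0, 0], [-3.2, 28, 0, 0], [-4, 36, 0, 0], [-4, 36, 0, 0], [-4, 36, 0, 0], [-4, 36, 0, 0], [-4, 36, 0, 0], [-3.6, 32, 0, 0], [-2.4, 22, 0, 0], [-1.3, 11.5, 0, 0]],
  ],
)

```text
t: 6.3
eef_pos: [0.4788, -0.0181, 0.1844]
ee_rot: [3.141, -0.003, -2.929]
force: [-0.7, 0.3, -2.7]
width: 0.0345
gripper_force: 49.6
```

servo_tool(
  series=[
    [[0, 0, 0, 0.065], [0, 0, 0, 0.065], [0, 0, 0, 0.065], [0, 0, 0, 0.065], [0, 0, 0, 0], [0, 0, 0, 0], [0, 0, 0, 0], [0, 0, 0, 0], [0, 0, 0, 0], [0, 0, 0, 0]],
  ],
)

```text
t: 7.13
eef_pos: [0.4805, -0.0206, 0.1859]
ee_rot: [3.142, -0.0, 3.093]
force: [-0.6, -0.1, -3.6]
width: 0.0338
gripper_force: 49.6
```

```bash
python3 -c "
from h import *
go([.481,-.0205,.15])
b=eyes.grab_frame('scene');a=eyes.grab_frame('top');np.save('b2.npy',b)
W=np.zeros((600,800,3),np.uint8);f=lambda im,u,v,w,h,s:cv2.resize(im[v:v+h,u:u+w],(w*s,h*s),interpolation=cv2.INTER_CUBIC)
W[:600,:500]=f(b,220,130,100,120,5);W[:420,505:799]=f(a,225,160,49,70,6);save('over.png',W)
p,y=st()
h=p-[0,0,.004]
print('hub bottom px',px('scene',h),'hub side',px('scene',h+[.017,.017,0]),px('scene',h+[.017,-.017,0]),px('scene',h+[-.017,.017,0]),px('scene',h+[.075,0,.06]))
"
```

```text
t 7.13 p [ 0.4805 -0.0206  0.1859] rpy [ 3.1416e+00 -2.0000e-04  3.0928e+00] q6 -1.987 q1 0.367 F [-0.6 -0.1 -3.6] M [ 0.    0.06 -0.01] w 0.0338 gf 49.63377728825435
tool mm [-0.5  0.1 35.9]
t 7.23 p [ 0.4806 -0.0206  0.1861] rpy [3.1415 0.     3.0926] q6 -1.987 q1 0.367 F [-0.4  0.4 -3. ] M [0.03 0.05 0.02] w 0.0339 gf 49.633927315153414
hub bottom px [281.13214723 171.71373599] hub side [281.83404461 176.50110513] [273.30979477 171.85216746] [288.93787796 171.57559867] [265.36934108 166.43404635]
```

View pics/over.png

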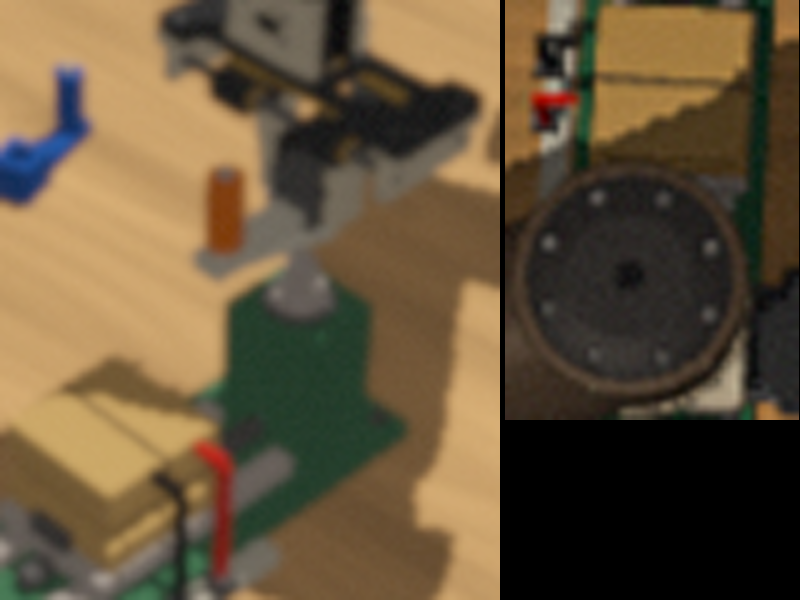

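The picture shows the crank held level, with its hub corner at about (281,177) in the scene just above the shaft top at about (280,181). I'll lower it gently.

servo_tool(
  series=[
    [[0, 0, 10, 0], [0, 0, 10, 0], [0, 0, 8, 0], [0, 0, 2, 0], [0, 0, 1, 0], [0, 0, 1, 0], [0, 0, 1, 0], [0, 0, 1, 0], [0, 0, 1, 0], [0, 0, 1, 0]],
  ],
)

```text
t: 8.07
eef_pos: [0.4807, -0.0205, 0.1502]
ee_rot: [3.141, 0.0, 3.092]
force: [-0.5, 1.1, -3.9]
width: 0.0337
gripper_force: 49.6
```

servo_tool(
  series=[
    [[0, 0, 1, 0], [0, 0, 1, 0], [0, 0, 1, 0], [0, 0, 1, 0], [0, 0, 1, 0], [0, 0, 1, 0], [0, 0, 0, 0], [0, 0, 0, 0], [0, 0, 0, 0], [0, 0, 0, 0]],
  ],
)

```text
t: 8.9
eef_pos: [0.4809, -0.0206, 0.1453]
ee_rot: [-3.141, 0.001, 3.093]
force: [-5.1, 0.5, 9.5]
width: 0.0341
gripper_force: 49.6
```

```bash
python3 -c "
from h import *
st()"
```

```text
t 8.9 p [ 0.4809 -0.0206  0.1453] rpy [-3.1415e+00  1.2000e-03  3.0929e+00] q6 -1.987 q1 0.368 F [-5.1  0.5  9.5] M [ 0.28  1.74 -0.03] w 0.0341 gf 49.63743469983456
```

servo_tool(
  series=[
    [[0.4, 0, 0, 0], [0.4, 0, 0, 0], [0.4, 0, 0, 0], [0, 0, 1, 0], [0, 0, 1, 0], [0, 0, 1, 0], [0, 0, 1, 0], [0, 0, 0, 0], [0, 0, 0, 0], [0, 0, 0, 0]],
  ],
)

```text
t: 9.73
eef_pos: [0.4817, -0.0204, 0.1412]
ee_rot: [3.142, 0.004, 3.093]
force: [5.0, -2.4, 2.2]
width: 0.034
gripper_force: 49.6
```

```bash
python3 -c "
from h import *
st()"
```

```text
t 9.73 p [ 0.4817 -0.0204  0.1412] rpy [3.1415 0.0043 3.0932] q6 -1.989 q1 0.368 F [ 5.  -2.4  2.2] M [-1.26 -1.81 -0.07] w 0.034 gf 49.617966748119215
```

servo_tool(
  series=[
    [[-0.5, 0, 0, 0], [-0.5, 0, 0, 0], [-0.3, 0, 1, 0], [0, 0, 1, 0], [0, 0, 1, 0], [0, 0, 1, 0], [0, 0, 1, 0], [0, 0, 1, 0], [0, 0, 0, 0], [0, 0, 0, 0]],
  ],
)

```text
t: 10.57
eef_pos: [0.4817, -0.0205, 0.1343]
ee_rot: [-3.142, 0.002, 3.093]
force: [6.0, -2.6, -0.4]
width: 0.0337
gripper_force: 49.6
```

```bash
python3 -c "
from h import *
st()"
```

```text
t 10.57 p [ 0.4817 -0.0205  0.1343] rpy [-3.1416e+00  1.9000e-03  3.0927e+00] q6 -1.987 q1 0.367 F [ 6.  -2.6 -0.4] M [-1.32 -2.11 -0.11] w 0.0337 gf 49.61472528608283
```

servo_tool(
  series=[
    [[-0.5, -0.3, 0, 0], [-0.5, -0.3, 1, 0], [0, 0, 1.5, 0], [0, 0, 1.5, 0], [0, 0, 1.5, 0], [0, 0, 1.5, 0], [0, 0, 1.5, 0], [0, 0, 1, 0], [0, 0, 0, 0], [0, 0, 0, 0]],
  ],
)

```text
t: 11.4
eef_pos: [0.4818, -0.0211, 0.1243]
ee_rot: [3.141, 0.0, 3.092]
force: [6.0, 0.0, -4.6]
width: 0.0338
gripper_force: 49.6
```

```bash
python3 -c "
from h import *
st()"
```

```text
t 11.4 p [ 0.4818 -0.0211  0.1243] rpy [3.1415e+00 1.0000e-04 3.0923e+00] q6 -1.985 q1 0.365 F [ 6.   0.  -4.6] M [-0.17 -2.05 -0.02] w 0.0338 gf 49.620275354536716
```

servo_tool(
  series=[
    [[-0.5, 0, 0, 0], [-0.5, 0, 0.5, 0], [0, 0, 0.5, 0], [0, 0, 0.5, 0], [0, 0, 0, 0], [0, 0, 0, 0], [0, 0, 0, 0], [0, 0, 0, 0], [0, 0, 0, 0], [0, 0, 0, 0]],
  ],
)

```text
t: 12.23
eef_pos: [0.4819, -0.0213, 0.1239]
ee_rot: [-3.141, -0.001, 3.093]
force: [-3.7, 3.1, 11.1]
width: 0.0338
gripper_force: 49.6
```

```bash
python3 -c "
from h import *
st()"
```

```text
t 12.23 p [ 0.4819 -0.0213  0.1239] rpy [-3.1414e+00 -9.0000e-04  3.0926e+00] q6 -1.984 q1 0.365 F [-3.7  3.1 11.1] M [ 1.    1.41 -0.06] w 0.0338 gf 49.62916801159736
```

The crank is seated: it stops at z 0.124 with upward force. Now I'll wind counter-clockwise, watching the forces.

servo_tool(
  series=[
    [[0.4, 0, -1, 0], [0, 0, 0, -0.06], [0, 0, 0, -0.12], [0, 0, 0, -0.12], [0, 0, 0, -0.12], [0, 0, 0, -0.12], [0, 0, 0, -0.12], [0, 0, 0, -0.12], [0, 0, 0, -0.12], [0, 0, 0, 0]],
  ],
)

```text
t: 13.07
eef_pos: [0.4826, -0.0218, 0.1241]
ee_rot: [-3.141, -0.0, -2.283]
force: [5.1, -3.4, -2.2]
width: 0.0338
gripper_force: 49.6
```

```bash
python3 -c "
from h import *
st()"
```

```text
t 13.07 p [ 0.4826 -0.0218  0.1241] rpy [-3.1407e+00 -5.0000e-04 -2.2829e+00] q6 -1.077 q1 0.364 F [ 5.1 -3.4 -2.2] M [-1.11 -1.97 -0.05] w 0.0338 gf 49.61998041108018
```

servo_tool(
  series=[
    [[0, 0, 0, -0.12], [0, 0, 0, -0.12], [0, 0, 0, -0.12], [0, 0, 0, -0.12], [0, 0, 0, -0.12], [0, 0, 0, -0.12], [0, 0, 0, -0.12], [0, 0, 0, -0.12], [0, 0, 0, -0.12], [0, 0, 0, -0.12]],
  ],
)

```text
t: 13.9
eef_pos: [0.483, -0.0219, 0.1242]
ee_rot: [-3.141, -0.001, -1.085]
force: [7.2, -5.1, -4.2]
width: 0.0334
gripper_force: 49.6
```

```bash
python3 -c "
from h import *
st()"
```

```text
t 13.9 p [ 0.483  -0.0219  0.1242] rpy [-3.1411e+00 -1.4000e-03 -1.0847e+00] q6 0.121 q1 0.364 F [ 7.2 -5.1 -4.2] M [-1.92 -2.7  -0.1 ] w 0.0334 gf 49.60443003496039
```

servo_tool(
  series=[
    [[0.8, -0.4, 0, 0], [0.8, -0.4, 0, 0], [0, 0, 0, -0.12], [0, 0, 0, -0.12], [0, 0, 0, -0.12], [0, 0, 0, -0.12], [0, 0, 0, -0.12], [0, 0, 0, -0.12], [0, 0, 0, -0.12], [0, 0, 0, -0.12]],
  ],
)

```text
t: 14.73
eef_pos: [0.484, -0.0217, 0.124]
ee_rot: [-3.141, -0.0, -0.127]
force: [3.6, 3.1, -2.3]
width: 0.0334
gripper_force: 49.6
```

servo_tool(
  series=[
    [[0, 0, 0, -0.12], [0, 0, 0, -0.12], [0, 0, 0, -0.12], [0, 0, 0, -0.12], [0, 0, 0, -0.12], [0, 0, 0, -0.12], [0, 0, 0, -0.12], [0, 0, 0, -0.12], [0, 0, 0, -0.12], [0, 0, 0, -0.12]],
  ],
)

```text
t: 15.57
eef_pos: [0.4837, -0.0211, 0.124]
ee_rot: [-3.141, -0.002, 1.073]
force: [-0.3, 8.3, 0.3]
width: 0.0339
gripper_force: 49.6
```

```bash
python3 -c "
from h import *
st();a=eyes.grab_frame('top');b=eyes.grab_frame('scene');np.save('a3.npy',a);np.save('b3.npy',b);st()
W=np.zeros((600,800,3),np.uint8);f=lambda im,u,v,w,h,s:cv2.resize(im[v:v+h,u:u+w],(w*s,h*s),interpolation=cv2.INTER_CUBIC)
W[:600,:480]=f(b,210,190,60,75,8);W[:600,490:790]=f(a,228,160,30,60,10);save('w1.png',W)
"
```

```text
t 15.57 p [ 0.4837 -0.0211  0.124 ] rpy [-3.1410e+00 -1.7000e-03  1.0729e+00] q6 2.283 q1 0.362 F [-0.3  8.3  0.3] M [ 2.67 -0.24 -0.03] w 0.0339 gf 49.60577109428414
t 15.67 p [ 0.4836 -0.0212  0.124 ] rpy [-3.1410e+00 -1.5000e-03  1.0722e+00] q6 2.282 q1 0.362 F [1.1 6.7 0.4] M [ 2.12 -0.25 -0.  ] w 0.0342 gf 49.637087022856576
```

View pics/w1.png

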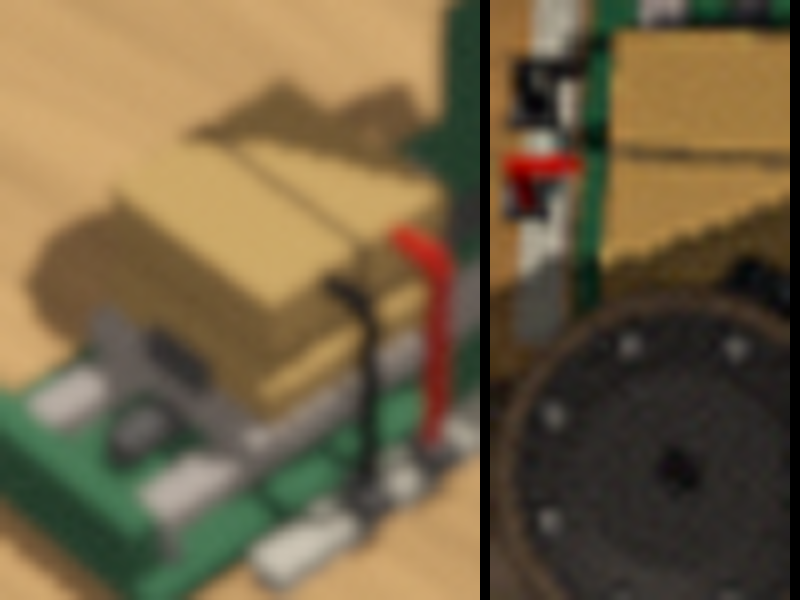

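Scene: the line end is at about (254,220) and the red tip at about (259,218). Top: the line is at row 174.5 and red at row 176. The line has moved toward red as expected, so I'll measure the remainder at sub-pixel level.

```bash
cat > meas.py <<'E'
from h import *
def measure(a,b,verbose=1):
    out={}
    for c,im in(("top",a.astype(float)),("scene",b.astype(float))):
        red=im[...,0]-1.0*np.maximum(im[...,1],im[...,2]);red[:150 if c=="top" else 195]=0
        box=(228,165,12,20) if c=="top" else (250,205,25,22)
        u,v,w,h=box;m=np.zeros_like(red);m[v:v+h,u:u+w]=1;red=np.where((red>40)*m>0,red,0)
        # rectified patch: world grid at z, 0.25 mm, slide axes
        yaw=-.044;ex=np.array([np.cos(yaw),np.sin(yaw),0]);ey=np.array([-np.sin(yaw),np.cos(yaw),0])
        O=np.array([.632,-.03,0])
        def patch(z,x,y):
            G=O+np.array([0,0,z])+x[:,None,None]*ex+y[None,:,None]*ey
            K,R,t=cal(c);q=(G@R.T+t)@K.T;q=(q[...,:2]/q[...,2:]).astype(np.float32)
            return q
        x=np.arange(-25,25,.25)/1e3
        y=np.arange(-36,36,1)/1e3
        g=im.sum(-1).astype(np.float32)
        L=cv2.remap(g,patch(.108,x,y),None,cv2.INTER_CUBIC)
        pk=[]
        for j in range(len(y)):
            col=cv2.GaussianBlur(L[:,j:j+1],(1,9),0)[:,0];bg=cv2.medianBlur(col.reshape(-1,1).repeat(3,1).astype(np.float32),5)[:,1]
            d=np.array([min(col[max(i-24,0)],col[min(i+24,len(x)-1)])-col[i] for i in range(len(x))]);i=d[24:-24].argmax()+24
            k=slice(i-10,i+11);w_=np.clip(d[k]-d[i]*.3,0,None);pk.append((w_@x[k]/w_.sum(),d[i]))
        pk=np.array(pk);ok=abs(pk[:,0]-np.median(pk[:,0]))<.003
        p=np.polyfit(y[ok],pk[ok,0],1)
        yr=np.arange(20,75,.5)/1e3
        Rr=cv2.remap(red.astype(np.float32),patch(.116,x,yr),None,cv2.INTER_LINEAR)
        prof=Rr.sum(0);jj=np.nonzero(prof>.3*prof.max())[0];j0=jj[0]
        xs=[(Rr[:,j]@x/Rr[:,j].sum()) for j in range(j0+2,j0+10)]
        xr=np.polyval(np.polyfit(range(2,10),xs,1),2)
        xp=np.polyval(p,.045)
        print(c,"ok",ok.sum(),"slope",round(p[0],4),"pencil x",round(xp*1e3,2),"red x",round(xr*1e3,2),"tip y",round(yr[j0]*1e3,1),"diff mm",round((xp-xr)*1e3,2),"xs",np.round(np.array(xs)[::3]*1e3,1))
if __name__=="__main__":
    for s in("","3"):measure(np.load(f"a{s}.npy"),np.load(f"b{s}.npy"))
E
python3 meas.py
```

```text
top ok 72 slope 0.0126 pencil x 10.88 red x -3.43 tip y 56.5 diff mm 14.31 xs [-3.5 -3.4 -3.3]
scene ok 72 slope 0.0179 pencil x 10.63 red x -8.19 tip y 49.5 diff mm 18.82 xs [-8.1 -7.7 -7. ]
top ok 65 slope 0.0206 pencil x 3.24 red x -3.4 tip y 56.5 diff mm 6.64 xs [-3.4 -3.4 -3.4]
scene ok 61 slope 0.0257 pencil x 2.78 red x -8.09 tip y 50.0 diff mm 10.87 xs [-8.  -7.5 -6.7]
```

```bash
sed -i 's/red>40/red>85/' meas.py; python3 meas.py
```

```text
top ok 72 slope 0.0126 pencil x 10.88 red x -3.26 tip y 57.5 diff mm 14.14 xs [-3.3 -3.4 -3.6]
scene ok 72 slope 0.0179 pencil x 10.63 red x -5.06 tip y 54.5 diff mm 15.69 xs [-5.  -5.8 -6.3]
top ok 65 slope 0.0206 pencil x 3.24 red x -3.26 tip y 56.5 diff mm 6.51 xs [-3.3 -3.3 -3.4]
scene ok 61 slope 0.0257 pencil x 2.78 red x -6.01 tip y 53.5 diff mm 8.79 xs [-6.3 -5.7 -6.1]
```

servo_tool(
  series=[
    [[0, 0, 0, 0], [0, 0, 0, 0], [0, 0, 0, 0], [0, 0, 0, 0], [0, 0, 0, 0], [0, 0, 0, 0], [0, 0, -4, 0], [0, 0, -4, 0], [0, 0, -4, 0], [0, 0, -3, 0]],
  ],
  claw=-0.36,
)

```text
t: 16.5
eef_pos: [0.484, -0.0222, 0.1398]
ee_rot: [3.141, -0.0, 1.069]
force: [-0.0, 0.1, -0.2]
width: 0.0596
gripper_force: 0.0
```

```bash
python3 -c "
from h import *
st()"
```

```text
t 16.5 p [ 0.484  -0.0222  0.1398] rpy [ 3.1411e+00 -4.0000e-04  1.0693e+00] q6 2.279 q1 0.361 F [-0.   0.1 -0.2] M [-0.14  0.08  0.03] w 0.0596 gf 0.0
```

servo_tool(
  series=[
    [[0.3, -1.5, 0, 0.12], [0, 0, 0, 0.12], [0, 0, 0, 0.12], [0, 0, 0, 0.12], [0, 0, 0, 0.12], [0, 0, 0, 0.12], [0, 0, 0, 0.12], [0, 0, 0, 0.12], [0, 0, 0, 0.12], [0, 0, 0, 0.12]],
  ],
)

```text
t: 17.33
eef_pos: [0.4827, -0.0212, 0.1395]
ee_rot: [-3.141, -0.0, -0.137]
force: [-0.3, -0.4, -0.5]
width: 0.0594
gripper_force: 0.0
```

servo_tool(
  series=[
    [[0, 0, 0, 0.12], [0, 0, 0, 0.12], [0, 0, 0, 0.12], [0, 0, 0, 0.12], [0, 0, 0, 0.12], [0, 0, 0, 0.12], [0, 0, 0, 0.12], [0, 0, 0, 0.12], [0, 0, 0, 0.12], [0, 0, 0, 0.12]],
  ],
)

```text
t: 18.17
eef_pos: [0.4826, -0.0212, 0.1395]
ee_rot: [-3.141, 0.0, -1.337]
force: [-0.3, -0.1, -0.3]
width: 0.0596
gripper_force: 0.0
```

servo_tool(
  series=[
    [[0, 0, 0, 0.123], [0, 0, 0, 0.123], [0, 0, 0, 0.123], [0, 0, 0, 0.123], [0, 0, 0, 0.123], [0, 0, 0, 0.123], [0, 0, 4, 0], [0, 0, 5, 0], [0, 0, 5, 0], [0, 0, 0, 0]],
  ],
)

```text
t: 19.0
eef_pos: [0.4817, -0.0214, 0.1238]
ee_rot: [3.14, -0.001, -2.066]
force: [0.2, -0.1, -1.0]
width: 0.0595
gripper_force: 0.0
```

servo_tool(
  series=[
    [[0, 0, 0, 0], [0, 0, 0, 0], [0, 0, 0, 0], [0, 0, 0, 0], [0, 0, 0, 0], [0, 0, 0, 0], [0, 0, 0, 0], [0, 0, 0, 0], [0, 0, 0, 0], [0, 0, 0, 0]],
  ],
  claw=1,
)

```text
t: 19.83
eef_pos: [0.483, -0.0214, 0.1253]
ee_rot: [-3.141, 0.0, -2.069]
force: [4.0, -3.9, -0.3]
width: 0.0335
gripper_force: 49.9
```

```bash
python3 -c "
from h import *
from meas import measure
st();a=eyes.grab_frame('top');b=eyes.grab_frame('scene');measure(a,b)"
```

```text
t 19.83 p [ 0.483  -0.0214  0.1253] rpy [-3.1407e+00  3.0000e-04 -2.0686e+00] q6 -0.862 q1 0.364 F [ 4.  -3.9 -0.3] M [-1.35 -1.29 -0.04] w 0.0335 gf 49.94527196511626
top ok 64 slope 0.0136 pencil x 3.03 red x -3.16 tip y 57.5 diff mm 6.18 xs [-3.3 -3.4 -3.8]
scene ok 61 slope 0.0267 pencil x 2.82 red x -6.02 tip y 53.5 diff mm 8.84 xs [-6.3 -5.7 -6. ]
```

servo_tool(
  series=[
    [[0, 0, 0, -0.12], [0, 0, 0, -0.12], [0, 0, 0, -0.12], [0, 0, 0, -0.12], [0, 0, 0, -0.12], [0, 0, 0, -0.12], [0, 0, 0, -0.12], [0, 0, 0, -0.12], [0, 0, 0, -0.12], [0, 0, 0, -0.12]],
  ],
)

```text
t: 20.77
eef_pos: [0.4831, -0.0216, 0.1253]
ee_rot: [-3.141, -0.001, -0.863]
force: [5.1, -6.0, -1.1]
width: 0.0335
gripper_force: 49.9
```

servo_tool(
  series=[
    [[0, 0, 0, -0.12], [0, 0, 0, -0.12], [0, 0, 0, -0.12], [0, 0, 0, -0.12], [0, 0, 0, -0.12], [0, 0, 0, -0.12], [0, 0, 0, -0.12], [0, 0, 0, -0.12], [0, 0, 0, -0.12], [0, 0, 0, -0.12]],
  ],
)

```text
t: 21.6
eef_pos: [0.4832, -0.0214, 0.1253]
ee_rot: [3.141, -0.001, 0.337]
force: [5.0, -4.2, -1.2]
width: 0.034
gripper_force: 49.9
```

```bash
python3 -c "
from h import *
from meas import measure
st();a=eyes.grab_frame('top');b=eyes.grab_frame('scene');measure(a,b);np.save('a4.npy',a);np.save('b4.npy',b)
W=np.zeros((600,800,3),np.uint8);f=lambda im,u,v,w,h,s:cv2.resize(im[v:v+h,u:u+w],(w*s,h*s),interpolation=cv2.INTER_CUBIC)
W[:600,:480]=f(b,235,200,40,50,12);W[:600,490:790]=f(a,230,165,20,40,15);save('w2.png',W)"
```

```text
t 21.6 p [ 0.4832 -0.0214  0.1253] rpy [ 3.141e+00 -1.100e-03  3.374e-01] q6 1.544 q1 0.364 F [ 5.  -4.2 -1.2] M [-1.67 -1.65 -0.08] w 0.034 gf 49.93524822872132
top ok 68 slope 0.0239 pencil x -1.33 red x -3.23 tip y 56.5 diff mm 1.9 xs [-3.3 -3.3 -3.4]meas.py:23: RuntimeWarning: invalid value encountered in scalar divide
  k=slice(i-10,i+11);w_=np.clip(d[k]-d[i]*.3,0,None);pk.append((w_@x[k]/w_.sum(),d[i]))
Traceback (most recent call last):
  File "meas.py", line 25, in measure
    p=np.polyfit(y[ok],pk[ok,0],1)
TypeError: expected non-empty vector for x
```

servo_tool(
  series=[
    [[0, 0, 0, -0.12], [0, 0, 0, -0.12], [0, 0, 0, -0.12], [0, 0, 0, -0.12], [0, 0, 0, -0.12], [0, 0, 0, -0.12], [0, 0, 0, -0.12], [0, 0, 0, 0], [0, 0, 0, 0], [0, 0, 0, 0]],
  ],
)

```text
t: 22.53
eef_pos: [0.4831, -0.0212, 0.1253]
ee_rot: [3.141, -0.0, 1.17]
force: [4.4, -2.7, 0.1]
width: 0.034
gripper_force: 49.9
```

```bash
python3 -c "
from h import *
from meas import measure
st();a=eyes.grab_frame('top');b=eyes.grab_frame('scene');np.save('a4.npy',a);np.save('b4.npy',b)
W=np.zeros((600,800,3),np.uint8);f=lambda im,u,v,w,h,s:cv2.resize(im[v:v+h,u:u+w],(w*s,h*s),interpolation=cv2.INTER_CUBIC)
W[:600,:480]=f(b,235,200,40,50,12);W[:600,490:790]=f(a,230,165,20,40,15);save('w2.png',W)
try: measure(a,b)
except Exception as e: print(e)"
```

```text
t 22.53 p [ 0.4831 -0.0212  0.1253] rpy [ 3.1407e+00 -5.0000e-04  1.1700e+00] q6 2.376 q1 0.364 F [ 4.4 -2.7  0.1] M [-1.25 -1.56 -0.07] w 0.034 gf 49.940167693421245
top ok 70 slope 0.0216 pencil x -3.06 red x -3.19 tip y 57.0 diff mm 0.13 xs [-3.3 -3.3 -3.6]
expected non-empty vector for xmeas.py:23: RuntimeWarning: invalid value encountered in scalar divide
  k=slice(i-10,i+11);w_=np.clip(d[k]-d[i]*.3,0,None);pk.append((w_@x[k]/w_.sum(),d[i]))
```

View pics/w2.png

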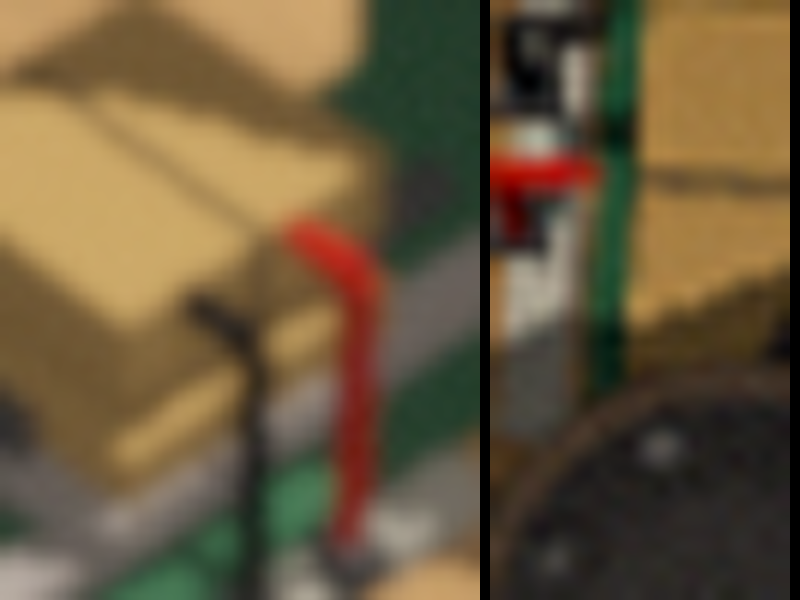

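The scene shows the pencil end at about (256.4,219.3), running straight toward the red tip at (258.5,218.9). In the top view the line and the red pointer share row 176.3. I'll check this numerically in the scene view.

```bash
python3 -c "
from h import *
np.set_printoptions(precision=4,suppress=True)
yaw=-.058;ex=np.array([np.cos(yaw),np.sin(yaw),0])
s=lambda x,y:(235+(x+.5)/12-.5,200+(y+.5)/12-.5)
p=ray('scene',*s(260,238),.108);p2=ray('scene',*s(80,110),.108)
print('pencil yaw',np.arctan2(*(p-p2)[1::-1])-np.pi/2)
for q in((287,232),(293,226),(290,238)):
  for z in(.116,.1175):
    r=ray('scene',*s(*q),z);print(q,z,p,r,'diff',1e3*(p-r)@ex)
t=lambda x,y:(230+(x-490+.5)/15-.5,165+(y+.5)/15-.5)
p=ray('top',*t(642,173),.108);r=ray('top',*t(595,170),.116);print('top',p,r,1e3*(p-r)@ex)
"
```

```text
pencil yaw -0.05805939001696303
(287, 232) 0.116 [0.6311 0.0146 0.108 ] [0.6314 0.0237 0.116 ] diff 0.21357913466341857
(287, 232) 0.1175 [0.6311 0.0146 0.108 ] [0.6326 0.0247 0.1175] diff -0.92161332833437
(293, 226) 0.116 [0.6311 0.0146 0.108 ] [0.6288 0.0233 0.116 ] diff 2.755503323995713
(293, 226) 0.1175 [0.6311 0.0146 0.108 ] [0.63   0.0244 0.1175] diff 1.6159089470595311
(290, 238) 0.116 [0.6311 0.0146 0.108 ] [0.6324 0.0256 0.116 ] diff -0.7461737318064273
(290, 238) 0.1175 [0.6311 0.0146 0.108 ] [0.6336 0.0267 0.1175] diff -1.8797041666689729
top [0.6322 0.0149 0.108 ] [0.6317 0.0256 0.116 ] 1.080571935375681
```

```bash
python3 -c "
from h import *
yaw=-.055;ex=np.array([np.cos(yaw),np.sin(yaw),0])
for f,r0 in(('a',173),('a3',175),('a4',176.7)):
    im=np.load(f+'.npy').astype(float);g=im.sum(-1);U=np.arange(242,263);V=[]
    for u in U:
        v=int(round(r0+(u-242)*.045));k=np.arange(v-3,v+4);c=g[k,u];bg=np.interp(k,[k[0],k[-1]],[c[:2].mean(),c[-2:].mean()]);d=np.clip(bg-c,0,None);V.append(d@k/d.sum())
    p=np.polyfit(U,V,1);res=np.std(np.polyval(p,U)-V)
    red=np.clip(im[...,0]-np.maximum(im[...,1],im[...,2])-25,0,None);k=np.arange(172,180)
    ur=np.arange(232,237);vr=[red[k,u]@k/red[k,u].sum() for u in ur];S=[red[k,u].sum().round() for u in ur]
    P=np.array([ray('top',u,np.polyval(p,u),.108) for u in(242,262)]);d=P[1]-P[0]
    e=ray('top',239.7,np.polyval(p,239.7),.108)
    print(f,'res',res.round(2),'line yaw',(np.arctan2(d[1],d[0])+np.pi/2).round(4),'red rows',np.round(vr,2),S,'diff',[round(1e3*(e-ray('top',236,np.mean(vr[1:4]) if z else 0,z))@ex,2) for z in(.116,.1175)])
"
```

```text
a res 0.04 line yaw -0.0577 red rows [176.16 176.1  176.   175.95 176.07] [np.float64(255.0), np.float64(239.0), np.float64(261.0), np.float64(206.0), np.float64(153.0)] diff [np.float64(14.19), np.float64(14.41)]
a3 res 0.36 line yaw -0.1043 red rows [176.19 176.12 176.   175.99 176.07] [np.float64(249.0), np.float64(234.0), np.float64(256.0), np.float64(203.0), np.float64(150.0)] diff [np.float64(7.65), np.float64(7.87)]
a4 res 0.25 line yaw -0.0844 red rows [176.21 176.11 176.02 175.95 176.08] [np.float64(253.0), np.float64(233.0), np.float64(261.0), np.float64(200.0), np.float64(145.0)] diff [np.float64(0.57), np.float64(0.8)]
```

The clean first frame gives a gap of 14.2 to 14.4 mm, and the crank has been wound 14.3 mm. The top picture agrees to a few tenths, so the line is lined up. I'll lift the crank off and compute the tray pose.

servo_tool(
  series=[
    [[0, 0, -2, 0], [0, 0, -3, 0], [0, 0, -4, 0], [0, 0, -5, 0], [0, 0, -5, 0], [0, 0, -6, 0], [0, 0, -8, 0], [0, 0, -12, 0], [0, 0, -12, 0], [0, 0, -8, 0]],
  ],
)

```text
t: 23.47
eef_pos: [0.4817, -0.0211, 0.1908]
ee_rot: [-3.14, 0.0, 1.17]
force: [0.1, -0.3, -3.6]
width: 0.0333
gripper_force: 49.9
```

```bash
python3 -c "
from h import *
np.set_printoptions(precision=4,suppress=True)
st()
a=eyes.grab_frame('top');b=eyes.grab_frame('scene');np.save('a5.npy',a)
for c in('top','scene'):
    r=trace(c,'tray_in')[0];m=r['mask'].astype(np.uint8);h=max(cv2.findContours(m,0,1)[0],key=cv2.contourArea)
    k=cv2.approxPolyDP(h,6,True)[:,0]
    P=np.array([ray(c,u,v,.022)[:2] for u,v in h[:,0]],np.float32)
    print(c,r['conf'],k.tolist(),cv2.minAreaRect(P))
"
```

```text
t 23.47 p [ 0.4817 -0.0211  0.1908] rpy [-3.1404  0.0001  1.1704] q6 2.377 q1 0.365 F [ 0.1 -0.3 -3.6] M [-0.21  0.02  0.  ] w 0.0333 gf 49.945254628546536
top 0.82 [[178, 187], [145, 186], [139, 239], [146, 224], [177, 212]] ((0.5089812278747559, 0.3151588439941406), (0.1312633901834488, 0.20855067670345306), 83.63130187988281)Traceback (most recent call last):
  File "<string>", line 7, in <module>
    r=trace(c,'tray_in')[0];m=r['mask'].astype(np.uint8);h=max(cv2.findContours(m,0,1)[0],key=cv2.contourArea)
      ~~~~~~~~~~~~~~~~~~^^^
IndexError: list index out of range
```

```bash
python3 -c "
from h import *
np.set_printoptions(precision=4,suppress=True)
P=np.array([ray('top',u/1.5-.2,v/1.5-.2,.022)[:2] for u,v in((217,277),(271,279),(263,364),(209.5,361))],np.float32);print(P,cv2.minAreaRect(P),P.mean(0))
P=np.array([ray('scene',u/1.5-.2,v/1.5-.2,.022)[:2] for u,v in((549,364),(601,397),(535,455),(490,411))],np.float32);print(P,cv2.minAreaRect(P),P.mean(0))
"
```

```text
[[0.6157 0.3702]
 [0.6101 0.2371]
 [0.4016 0.254 ]
 [0.4095 0.3843]] ((0.5097773671150208, 0.3107231557369232), (0.13317729532718658, 0.21014665067195892), 86.09208679199219) [0.5092 0.3114]
[[0.4102 0.2686]
 [0.4177 0.3901]
 [0.6209 0.3687]
 [0.5931 0.2513]] ((0.51292884349823, 0.3189186751842499), (0.12166935205459595, 0.2042972892522812), 83.97709655761719) [0.5105 0.3197]
```

servo_tool(
  series=[
    [[15, -7, 0, 0], [30, -14, 0, 0], [36, -16, 0, 0], [36, -16, 0, 0], [36, -16, 0, 0], [36, -16, 0, 0], [36, -16, 0, 0], [36, -16, 0, 0], [30, -14, 0, 0], [17, -9, 0, 0]],
  ],
)

```text
t: 24.5
eef_pos: [0.4726, 0.32, 0.1886]
ee_rot: [-3.141, 0.001, 1.173]
force: [0.6, 0.7, -3.5]
width: 0.0337
gripper_force: 49.9
```

servo_tool(
  series=[
    [[0, 0, 4, 0.125], [0, 0, 8, 0.125], [0, 0, 10, 0.125], [0, 0, 10, 0.125], [0, 0, 10, 0.125], [0, 0, 10, 0.125], [0, 0, 10, 0.125], [0, 0, 10, 0.125], [0, 0, 6, 0.125], [0, 0, 2, 0.125]],
  ],
)

```text
t: 25.33
eef_pos: [0.4722, 0.3155, 0.1077]
ee_rot: [3.139, 0.003, -0.086]
force: [-0.1, -0.5, -3.1]
width: 0.0334
gripper_force: 49.9
```

```bash
python3 -c "
from h import *
go([.473,.317,.011])
a=eyes.grab_frame('top');b=eyes.grab_frame('scene')
W=np.zeros((600,800,3),np.uint8);f=lambda im,u,v,w,h,s:cv2.resize(im[v:v+h,u:u+w],(w*s,h*s),interpolation=cv2.INTER_CUBIC)
W[:600,:500]=f(b,300,190,125,150,4);W[:480,505:795]=f(a,125,170,58,96,5);save('tray.png',W)"
```

```text
t 25.33 p [0.4722 0.3155 0.1077] rpy [ 3.1385e+00  2.7000e-03 -8.5900e-02] q6 0.552 q1 0.933 F [-0.1 -0.5 -3.1] M [-0.09  0.22  0.01] w 0.0334 gf 49.93663272354752
tool mm [ 0.7 -1.5 96.7]
```

View pics/tray.png

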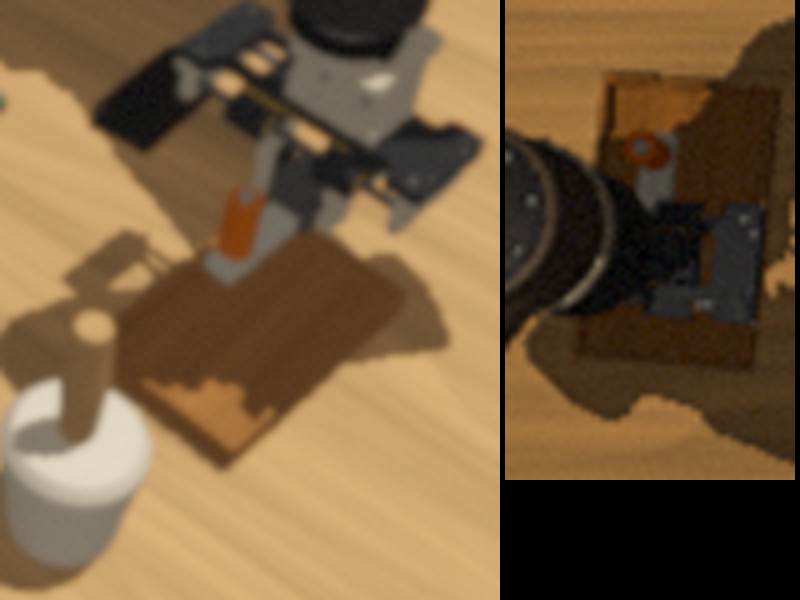

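The crank hangs level over the tray with the handle up. I'll lower it.

servo_tool(
  series=[
    [[0.7, -1.5, 10, 0], [0, 0, 16, 0], [0, 0, 18, 0], [0, 0, 18, 0], [0, 0, 14, 0], [0, 0, 9, 0], [0, 0, 5, 0], [0, 0, 2, 0], [0, 0, 1, 0], [0, 0, 0, 0]],
  ],
)

```text
t: 26.27
eef_pos: [0.4745, 0.3187, 0.0175]
ee_rot: [-3.141, -0.001, -0.078]
force: [0.3, -0.0, -2.2]
width: 0.034
gripper_force: 49.9
```

servo_tool(
  series=[
    [[0, 0, 0.5, 0], [0, 0, 0.5, 0], [0, 0, 0.5, 0], [0, 0, 0.5, 0], [0, 0, 0.5, 0], [0, 0, 0.5, 0], [0, 0, 0.5, 0], [0, 0, 0, 0], [0, 0, 0, 0], [0, 0, 0, 0]],
  ],
)

```text
t: 27.1
eef_pos: [0.4742, 0.3184, 0.0135]
ee_rot: [3.142, 0.0, -0.079]
force: [-0.2, -0.3, -3.3]
width: 0.0339
gripper_force: 49.9
```

```bash
python3 -c "
from h import *
st()"
```

```text
t 27.1 p [0.4742 0.3184 0.0135] rpy [ 3.1416  0.     -0.0788] q6 0.558 q1 0.934 F [-0.2 -0.3 -3.3] M [-0.07  0.18 -0.01] w 0.0339 gf 49.945145384408534
```

servo_tool(
  series=[
    [[0, 0, 0.5, 0], [0, 0, 0.5, 0], [0, 0, 0.5, 0], [0, 0, 0.5, 0], [0, 0, 0.4, 0], [0, 0, 0.3, 0], [0, 0, 0, 0], [0, 0, 0, 0], [0, 0, 0, 0], [0, 0, 0, 0]],
  ],
)

```text
t: 27.93
eef_pos: [0.4741, 0.3184, 0.0113]
ee_rot: [-3.142, -0.0, -0.079]
force: [-3.2, -1.6, 5.0]
width: 0.0338
gripper_force: 49.9
```

```bash
python3 -c "
from h import *
st()"
```

```text
t 27.93 p [0.4741 0.3184 0.0113] rpy [-3.1415e+00 -1.0000e-04 -7.8700e-02] q6 0.558 q1 0.934 F [-3.2 -1.6  5. ] M [-0.63  1.36 -0.04] w 0.0338 gf 49.93962637614459
```

The crank is on the floor of the tray. I'll release it and rise straight up.

servo_tool(
  series=[
    [[0, 0, 0, 0], [0, 0, 0, 0], [0, 0, 0, 0], [0, 0, 0, 0], [0, 0, 0, 0], [0, 0, 0, 0], [0, 0, 0, 0], [0, 0, -4, 0], [0, 0, -8, 0], [0, 0, -12, 0]],
  ],
  claw=-0.27,
)

```text
t: 28.77
eef_pos: [0.4738, 0.3179, 0.0348]
ee_rot: [3.14, 0.001, -0.079]
force: [0.2, 0.4, -0.0]
width: 0.0557
gripper_force: 0.0
```

servo_tool(
  series=[
    [[0, 0, -20, 0], [0, 0, -30, 0], [0, 0, -30, 0], [0, 0, -30, 0], [0, 0, -20, 0], [-30, 0, 0, 0], [-30, 0, 0, 0], [0, 0, 0, 0], [0, 0, 0, 0], [0, 0, 0, 0]],
  ],
)

```text
t: 29.6
eef_pos: [0.4146, 0.3235, 0.1658]
ee_rot: [-3.14, -0.001, -0.078]
force: [-0.1, -0.3, 0.1]
width: 0.0558
gripper_force: 0.0
```

```bash
python3 -c "
from h import *
st();a=eyes.grab_frame('top');b=eyes.grab_frame('scene')
from meas import measure
W=np.zeros((600,800,3),np.uint8);f=lambda im,u,v,w,h,s:cv2.resize(im[v:v+h,u:u+w],(w*s,h*s),interpolation=cv2.INTER_CUBIC)
W[:440,:800]=f(b,220,175,200,110,4);W[440:600,:240]=f(a,140,180,60,40,4);W[440:600,250:570]=f(a,225,160,40,20,8);save('end.png',W)
try: measure(a,b)
except Exception as e: print(e)"
```

```text
t 29.6 p [0.4146 0.3235 0.1658] rpy [-3.1404e+00 -1.0000e-03 -7.7900e-02] q6 0.457 q1 1.036 F [-0.1 -0.3  0.1] M [-0.09  0.14  0.01] w 0.0558 gf 0.0
top ok 72 slope 0.0116 pencil x -3.42 red x -3.28 tip y 57.0 diff mm -0.14 xs [-3.3 -3.3 -3.4]
scene ok 72 slope 0.0149 pencil x -3.75 red x -5.96 tip y 53.5 diff mm 2.21 xs [-6.2 -5.2 -4.8]
```

View pics/end.png

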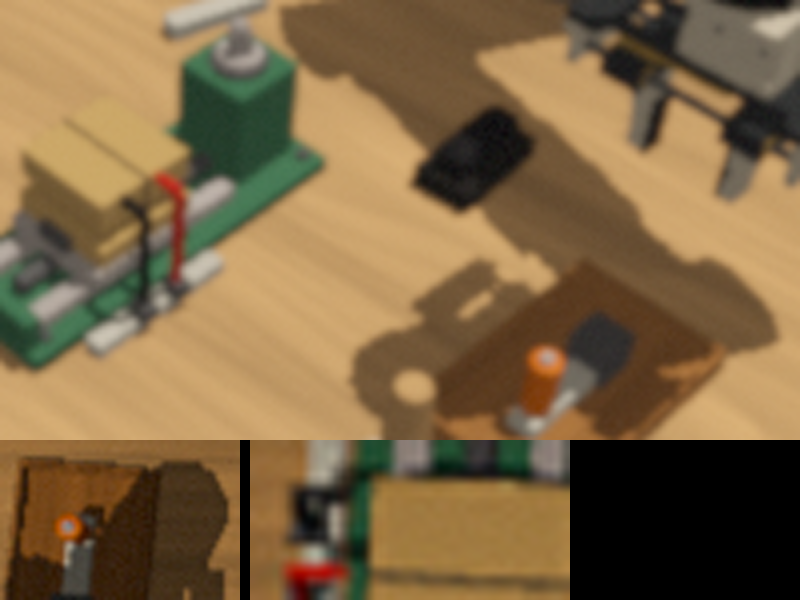

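The crank lies flat in the tray with its handle up. With nothing in the way, the top view puts the line within about 0.2 mm of the red pointer. I'll hand it in.

```bash
python3 -c "
from h import *
print(ticket.job_done())"
```

```text
the job is handed in; nothing more can be done
None
```

The job is handed in: the crank was fitted, wound until the pencil line met the red pointer (within about 0.2 mm in the top view), taken off and laid flat in the tray, handle up, at about 30 s of the 70 s allowed.

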